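# Close up the carton row and hold the end stop for fastening

## Task

Stand the spare carton upright in the shelf tray at the open end of the row, side by side with the two cartons already there and the same way round, and let go of it. Then take the loose steel end stop, stand it foot down on the tray floor with its flat plate towards the row, and press it along the row against the last carton so that the row closes up against the sprung pusher, using a steady push of about 10 newtons and never as much as 25, so as not to crush the cartons. Finish holding it like that, still gripping the stop and pushing, so that a colleague can screw it down, and leave everything else on the counter where it stands.

Things in the scene. Friction and masses are not known exactly. Their poses are not given: they have to be found in the camera images.
- tray: Grey fixed shelf tray, 80 (x) by 340 (y). Origin: centre of its underside; floor top at z = 8. Cartons stand in a row along y, centred on x = 0, between two lips (inner faces x = +36, -36; tops z = 22). At the +y end a block (y = 145 to 170, 70 high) carries the sprung pusher; the -y end (y = -170) is open, without a wall. Turned by up to 0.15 rad either way.
- pusher (a joint): Travel in m of the sprung pusher plate along the tray's +y: 0 at rest, up to 0.045. Spring 350 N per m, no preload, so a push of 10 N on the row moves it some 22 to 35 mm (the cartons' friction takes up to about 2 N, or gives it back if the push was eased off). The stop's foot rubs on the tray floor too if it is pressed down: what counts is the push that reaches the row.
- pusher_face (a point): Middle of the pusher plate's flat face, the face towards the row (towards the tray's -y), 40 above the tray floor; plate 64 wide, 74 high, 6 thick. With the pusher at rest this face is at y = 90 of the tray.
- carton_a: Brown cardboard carton, 60 (its x) by 45 (its y, along the row) by 80 high, about 100 g, paper label on both 45 wide faces. Origin: centre of its underside, z up. Stands in the tray next to the pusher, loose, a few mm from it. It looks the same turned by half a turn.
- carton_b: Carton just like carton_a (60 x 45 x 80, origin at the centre of its underside), standing in the tray next to carton_a on the open side, a few mm from it.
- carton_c: The spare carton, just like carton_a (60 x 45 x 80, origin at the centre of its underside), standing upright on the counter between the robot and the tray, left or right. Its 60 mm x direction goes across the tray, its 45 mm y direction along the row.
- end_stop: Loose steel end stop, 250 g, standing between robot and tray, on the other side from carton_c. Origin: centre of its underside, z up. Foot 56 x 56 x 6; flat plate 56 wide (x), 80 high, 6 thick, outer face at y = +28; behind it a web to grip, x = -6 to 6, y = -24 to 22, up to z = 82. In the tray its +y (plate) must face the tray's +y; at the start it is within 0.65 rad of that.
- tape: Bystander: clear roll of tape lying flat, 60 across, 19 high. Origin: centre of its underside.
- screwdriver: Bystander: screwdriver lying on the counter at the right.
- squat_box: Bystander: square squat cardboard box, 85 x 85 x 45 high. Origin: centre of its underside.
- glue: Bystander: white bottle, 48 across, 120 high, beyond the tray. Origin: centre of its underside.
- clip_jar: Bystander: clear jar, 64 across, 75 high, at the left. Origin: centre of its underside.
- pen_pot: Bystander: black open pot, 76 across, 100 high, beyond the tray. Origin: centre of its underside.
- stapler: Bystander: stapler lying on the counter at the left, 130 long, about 45 high. Origin: centre of its underside.
Not all that is in view belongs to the job. What is shaped like the end_stop but green is not meant.

How it is judged:
By the outcome, as a careful person would: the job done as asked, in the order asked, and still so for the second after the job is handed in, while the arm keeps its last pose, push and grip.
It also fails if it takes over 56 s, if anything falls off the work surface, if the arm or the gripper's body presses on something with over 40 N, if the wrist force passes 120 N, or if a joint passes its speed limit or range.

## Robot

A 7-joint arm with a two-finger parallel gripper is mounted at the origin on the work surface. World frame = base frame: x ahead of the robot, y to its left, z up, the work surface at z = 0. Lengths are in m, angles in degrees, forces in N, time in s.
With the tool pointing down it reaches from about 0.35 to 0.775 m from the base axis. Payload 3.1 kg.
Tool frame: the origin (TCP) lies between the finger pads; the fingertips stand 22 mm ahead of it and the grasp point (between the pads) lies 3 mm ahead of it; z points along the fingers, x is the direction in which the jaws open and shut, and the axes are right-handed (so a half turn about z gives the same grasp; the last joint's range is limited). The gripper opens to 85 mm and grips with 20 to 120 N. Pads are 22 mm wide; open, the fingers measure 114 mm over their backs; the gripper's body (76 mm by 85 mm) begins 54 mm behind the grasp point. The pads swing forward as they close: fully open they stand 13 mm farther back than shut.
Start: joints at [-71.66, 17.813, 0.802, 86.603, -0.252, 75.585, -1.558], TCP at [0.195, 0.514, 0.253] pointing down, gripper open.
Joint ranges: [-154.91, 154.91], [-16.99, 109.72], [-72.82, 74.43], [7.12, 147.25], [-82.49, 262.49], [11.32, 116.49], [-174.64, 174.64]. Speed limits (degrees/s): [159.86, 159.86, 180, 180, 180, 180, 180].

## Interface

Orientations are given as a 3x3 rotation matrix whose columns are the frame's x, y, z axes.
In Python, from station import arm gives the robot as it stands. The module is installed in compiled form; this text tells all that it offers.
- The arm moves only by the tool send_rows, never from a script. Its argument "steps" is a list of rows, each an object with "claw": the finger opening in mm, from 0 to 85.4; "linear": the shift along the tool's x, y, z in mm, a list of three; "angular": the turn, a rotation vector about the tool's x, y, z in rad, a list of three. A call has 1 to 5 rows; each row shifts and turns the commanded pose from where the row before left it, along the tool's axes as they then stand; what a row does not reach is not made up. A row lasts 1/10 s, in which the tool goes at most 50 mm and 8.59 degrees, less where a joint would pass 70% of its speed; a pose out of reach is approached as far as the arm can. A call is refused whole if a number of a shift passes 50 or a number of a turn 0.15, either way. A call with a gripper value outside its range is refused whole. The fingers move at their own pace and stop on an object; the grip force is fixed at half the most. Time passes only in rows, so rows that do not move let the fingers close. It gives the time, the measured TCP pose, the force and the opening at its end, in the units of the state.
- arm.observe(): the state, without advancing time (a new reading comes with each control period).
- arm.capture(name): name is "scene" or "side" or "wrist"; returns a dict with "color" (384x512x3 uint8, red, green, blue), "depth" (384x512 float32, m along the optical axis (not along the pixel's ray), 0 where there is no reading), "fov_y" (degrees; the focal length in pixels is half the picture's height over the tangent of half this angle, whatever the lens; pixels are square), "cx", "cy" (the principal point, pixels), "D" ([k1, k2, p1, p2, k3] as OpenCV has them; the pictures are not rectified), "rvec" (rotation vector, rad) and "tvec" (3), from world to camera coordinates, as OpenCV has them. Camera axes: x right, y down, z forward; pixel columns grow to the right and rows downward; lengths in m; the calibration is good to about 2 mm. A picture is of the moment at which its call begins.
- arm.hand_in(): hands the job in, once; it reports no verdict.
Trained networks look in the newest picture that a camera, given by its name, has taken for a name from the list of things; names that differ only in an ending like _2 or _b are one class to them, and where a whole thing is asked for, a point or a joint stands for the part that bears it (a point fixed in the world has none). Each returns a list of dicts, best first, with "confidence" (0 to 1); they miss things now and then, are a little off and sometimes report something else, mostly with a low value. They report only what shows in the picture. A call takes as long as a camera call. They do not tell look-alikes from the thing itself.
- arm.recognise(camera, target): "rect" ([left, top, width, height] in pixels, round what is visible of it).
- arm.mark_of(camera, target): "pixel" ([column, row] in pixels: a listed point, or the origin of a listed thing).
The state is a dict: "time": time; "joint_positions": joint angles; "joint_vel": joint speeds; "effort": joint torques, N m; "tcp_pos": TCP position; "tcp_rot": TCP orientation; "wrist_force": force on the tool from outside, world axes, zero at the start; "wrist_torque": the same for the moment, N m; "gripper_width": finger opening in m.
Only numpy, scipy, OpenCV 4.12 (cv2) and the standard library are available. Lean on these libraries where they do the work, as an engineer would, in place of code of your own. Each camera call takes 0.05 s, during which the arm holds its last target.

## Working session

There is one attempt and no reset: what is moved stays moved. The work goes in short steps, Python scripts to look and compute and a tool call to move; the robot and the scene stay as the last step left them, time stands still between calls to the robot, and variables do not carry over. Pictures are saved under pics/ and viewed, and the job is handed in when it is done.

Besides the shell and the picture viewer there is one more tool, called after ">>>" by a JSON object that holds its "api" and its "payload", one argument or row to a line. send_rows: Moves the arm, as the interface text tells. Its arguments: {"type":"object","properties":{"steps":{"type":"array"}},"required":["steps"]}

```bash
mkdir -p pics
cat > h.py <<'E'
import numpy as np, cv2
from station import arm
def cap(n):
    c=arm.capture(n); h=c['color'].shape[0]
    f=h/2/np.tan(np.radians(c['fov_y'])/2)
    c['K']=np.array([[f,0,c['cx']],[0,f,c['cy']],[0,0,1]]); c['R']=cv2.Rodrigues(np.array(c['rvec'],float))[0]; c['t']=np.array(c['tvec'],float).reshape(3); c['D']=np.array(c['D'],float)
    return c
def save(c,p,s=1.5,crop=None):
    im=c['color'][...,::-1]
    if crop: l,t,w,h=crop; im=im[t:t+h,l:l+w]
    cv2.imwrite('pics/'+p,cv2.resize(im,None,fx=s,fy=s,interpolation=cv2.INTER_CUBIC))
def cloud(c):
    h,w=c['depth'].shape
    u,v=np.meshgrid(np.arange(w),np.arange(h))
    n=cv2.undistortPoints(np.stack([u,v],-1).reshape(-1,1,2).astype(np.float64),c['K'],c['D']).reshape(h,w,2)
    d=c['depth'][...,None]; P=np.concatenate([n*d,d],-1)
    W=(P-c['t'])@c['R']; W[c['depth']==0]=np.nan
    return W
def ray(c,px,z):
    n=cv2.undistortPoints(np.array(px,float).reshape(-1,1,2),c['K'],c['D']).reshape(2)
    d=c['R'].T@np.array([n[0],n[1],1]); o=-c['R'].T@c['t']
    return o+d*(z-o[2])/d[2]
def proj(c,P): return cv2.projectPoints(np.array(P,float).reshape(-1,1,3),np.array(c['rvec'],float),c['t'],c['K'],c['D'])[0].reshape(-1,2)
E
python3 - <<'E'
from h import *
np.set_printoptions(precision=4,suppress=True)
o=arm.observe(); print(o['time'],o['tcp_pos'],o['tcp_rot'],o['wrist_force'],o['gripper_width'])
for n in ['scene','side','wrist']:
    c=cap(n); save(c,n+'0.png'); np.save(n+'0.npy',c,allow_pickle=True)
    print(n,c['fov_y'],-c['R'].T@c['t'],c['D'])
    for t in ['tray','pusher','pusher_face','carton_a','end_stop','tape','squat_box','clip_jar','stapler']:
        try:print(t,[(np.round(x['rect']),round(x['confidence'],2)) for x in arm.recognise(n,t)][:4],[(np.round(x['pixel'],1),round(x['confidence'],2)) for x in arm.mark_of(n,t)][:4])
        except Exception as e: print(t,e)
print(arm.observe()['time'])
E
```

```text
0.0 [0.1944 0.5138 0.2522] [[ 0.3538  0.9353 -0.0007]
 [ 0.9353 -0.3538 -0.0022]
 [-0.0024  0.0001 -1.    ]] [ 0.646  -0.1936 -0.7938] 0.08527979087785925
scene 55.60028476286564 [1.4063 0.1184 0.7501] [0.0087 0.     0.     0.     0.    ]
tray [(array([190., 207., 122.,  38.]), 0.94)] [(array([253.7, 228.7]), 0.86), (array([219.5, 190.6]), 0.71)]
pusher it knows: carton, clip_jar, end_stop, glue, pen_pot, pusher_face, screwdriver, squat_box, stapler, tape, tray
pusher_face [(array([280., 208.,  15.,  30.]), 0.57), (array([121., 202.,  35.,  30.]), 0.47)] [(array([281.7, 220. ]), 0.45)]
carton_a [(array([211., 164.,  16.,  29.]), 0.82), (array([246., 197.,  21.,  38.]), 0.81), (array([266., 201.,  19.,  34.]), 0.71), (array([279., 204.,  14.,  33.]), 0.15)] [(array([270.3, 224.8]), 0.88), (array([218.3, 189.4]), 0.85), (array([257.4, 227.1]), 0.63), (array([282.6, 220.9]), 0.47)]
end_stop [(array([290., 154.,  21.,  27.]), 0.84), (array([280., 208.,  16.,  26.]), 0.66), (array([316., 172.,  23.,  28.]), 0.64)] [(array([322.9, 194.2]), 0.77), (array([328.9, 172.7]), 0.68), (array([300.
[... 1321 characters left out ...]
 207.4]), 0.48)]
squat_box [(array([264., 273.,  44.,  42.]), 0.57), (array([250., 165.,  21.,  10.]), 0.56)] [(array([287.3, 298.7]), 0.95), (array([307.5, 176.1]), 0.6)]
clip_jar [(array([261., 122.,  22.,  27.]), 0.91)] [(array([270.2, 143.7]), 0.75)]
stapler [(array([181., 131.,  32.,  17.]), 0.88)] []
wrist 60.34797940326324 [0.1287 0.5381 0.3745] [-0.0197  0.      0.      0.      0.    ]
tray [] []
pusher it knows: carton, clip_jar, end_stop, glue, pen_pot, pusher_face, screwdriver, squat_box, stapler, tape, tray
pusher_face [] []
carton_a [] []
end_stop [] []
tape [] []
squat_box [] []
clip_jar [] []
stapler [(array([197., 318.,  35.,  34.]), 0.85)] [(array([205.2, 358. ]), 0.58)]
2.7
```

Run:
```python
from h import *
for n,cr in [('scene',(110,130,290,150)),('side',(140,110,210,210))]:
    c=np.load(n+'0.npy',allow_pickle=True).item()
    save(c,n+'0c.png',2.7,cr)
```

```text
(no output)
```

View pics/scene0.png

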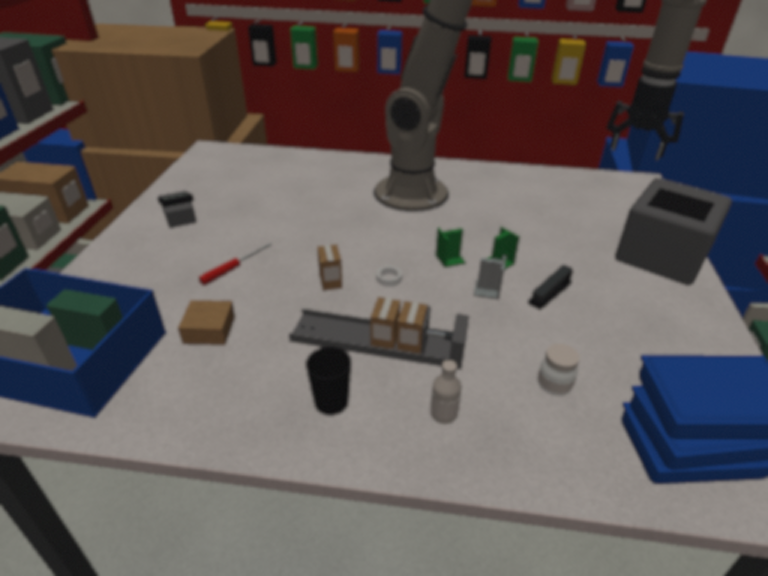

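View pics/scene0c.png

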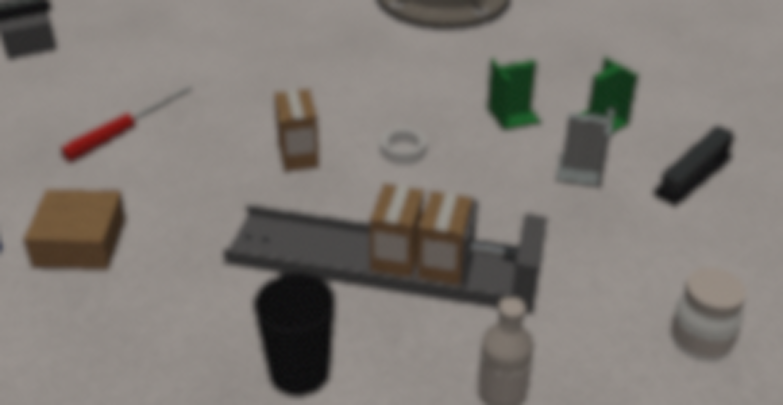

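View pics/side0c.png

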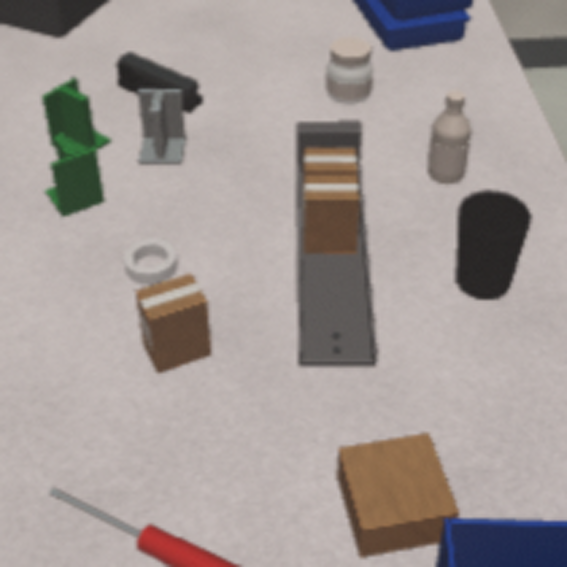

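```bash
cat > m.py <<'E'
from h import *
np.set_printoptions(precision=4,suppress=True)
def rect(P):
    r=cv2.minAreaRect((P[:,:2]*1000).astype(np.float32)); return np.round(r[0],1),np.round(r[1],1),round(r[2],1)
E
python3 - <<'E'
from m import *
for n in ['scene','side']:
    c=np.load(n+'0.npy',allow_pickle=True).item(); W=cloud(c).reshape(-1,3)
    col=c['color'].reshape(-1,3)
    m=(W[:,0]>.25)&(W[:,0]<.85)&(abs(W[:,1])<.5)&(W[:,2]>-.02)&(W[:,2]<.2)
    print(n,'table z',np.nanmedian(W[m&(W[:,2]<.01)][:,2]))
    # grid components of points above 10 mm... 
    q=m&(W[:,2]>.013); P=W[q]; C=col[q]
    g=np.zeros((300,500),np.uint8); ij=((P[:,:2]-[.25,-.5])/.002).astype(int); g[ij[:,0],ij[:,1]]=255
    g=cv2.morphologyEx(g,cv2.MORPH_CLOSE,np.ones((5,5)))
    k,L=cv2.connectedComponents(g)
    l=L[ij[:,0],ij[:,1]]
    for i in range(1,k):
        s=l==i
        if s.sum()<25: continue
        Q=P[s]; print(i,s.sum(),'ctr',np.median(Q,0),'zmax',np.percentile(Q[:,2],97),'col',np.median(C[s],0),rect(Q))
        zt=np.percentile(Q[:,2],95); print('    top',rect(Q[Q[:,2]>zt-.012]))
E
```

```text
scene table z 0.00024429985363667785
2 287 ctr [0.3191 0.2534 0.054 ] zmax 0.08217423970396773 col [23. 55. 29.] (array([318. , 249.7]), array([30.8, 61.8]), 22.6)
    top (array([317.7, 248.8]), array([29.6, 56.4]), 22.4)
3 325 ctr [0.3267 0.1187 0.0528] zmax 0.08223368064392914 col [21. 56. 28.] (array([325. , 124.4]), array([56.2, 54.3]), 25.7)
    top (array([332.3, 120.8]), array([50.5, 55.2]), 7.4)
7 201 ctr [ 0.4706 -0.3813  0.0204] zmax 0.02652358275332367 col [118.  38.  36.] (array([ 438.5, -367.2]), array([ 27. , 175.6]), 59.4)
    top (array([ 438. , -368.3]), array([ 26.8, 175.7]), 61.1)
8 365 ctr [0.4308 0.3519 0.0387] zmax 0.047586961542838126 col [43. 44. 44.] (array([422.3, 355.2]), array([ 31.9, 132.7]), 51.9)
    top (array([420., 355.]), array([ 26.9, 128.9]), 53.3)
9 119 ctr [ 0.4246 -0.009   0.018 ] zmax 0.020821171671687278 col [134. 131. 127.] (array([421.2,  -6.6]), array([56.9, 59.5]), 64.2)
    top (array([421.2,  -6.6]), array([56.9, 59.5]), 64.2)
10 347 ctr [0.4329 0.2186 0.0544] zmax 0.08184577070211876 col [70. 69. 67.] (array([429.2, 217.4]), array([54
[... 4802 characters left out ...]
col [43. 76. 60.] (array([ 716. , -489.8]), array([20.9, 50.8]), 89.0)
    top (array([ 716.2, -489.8]), array([20.9, 50.3]), 89.0)
40 1107 ctr [0.7897 0.4498 0.1004] zmax 0.15707045565677027 col [37. 47. 83.] (array([791.4, 465.8]), array([ 68.1, 117.1]), 89.8)
    top (array([792., 467.]), array([116.2,  66.5]), 1.7)
41 851 ctr [ 0.7863 -0.0747  0.0745] zmax 0.10300621539094368 col [42. 39. 38.] (array([788.7, -56.7]), array([75.8, 73.6]), 54.3)
    top (array([788.7, -56.7]), array([75.8, 73.6]), 54.3)
42 385 ctr [0.7816 0.125  0.0677] zmax 0.12304593901079938 col [127. 116. 110.] (array([781.9, 133.4]), array([37.4, 48.5]), 63.4)
    top (array([784.2, 138.6]), array([21.7, 23.4]), 51.5)
```

```bash
cat > plan.py <<'E'
import sys; from h import *
def plan(cur,yaw,tgt,yawt,n):
    """cur,tgt mm; yaw rad; shift along axes at row start then turn"""
    rows=[];p=np.array(cur,float);y=yaw
    for i in range(n):
        d=(np.array(tgt)-p)/(n-i); dy=(yawt-y)/(n-i)
        l=np.array([np.cos(y)*d[0]+np.sin(y)*d[1],np.sin(y)*d[0]-np.cos(y)*d[1],-d[2]]); l=np.round(l,0 if n>1 and i<n-1 else 1)
        a=round(-dy,3)
        p=p+np.array([np.cos(y)*l[0]+np.sin(y)*l[1],np.sin(y)*l[0]-np.cos(y)*l[1],-l[2]]); y-=a
        rows.append((l.tolist(),a))
    for r in rows: print(r)
    print('end',p,np.degrees(y))
def st(o=None):
    o=o or arm.observe(); R=np.array(o['tcp_rot']); p=np.array(o['tcp_pos'])*1000
    yaw=np.arctan2(R[1,0],R[0,0]); print('t',round(o['time'],2),'p',p.round(1),'yaw',np.degrees(yaw).round(2),'tilt',R[:2,2].round(4),'F',np.round(o['wrist_force'],2),'w',round(o['gripper_width']*1000,1)); return p,yaw
E
python3 -c "
from plan import *
p,y=st(); plan(p,y,[451,-136,230],np.radians(21),16)"
```

```text
t 2.7 p [194.7 514.4 253.3] yaw 69.27 tilt [0.     0.0001] F [ 0.33 -0.51 -0.51] w 85.3
([-32.0, 29.0, 1.0], np.float64(0.053))
([-31.0, 31.0, 1.0], np.float64(0.053))
([-29.0, 33.0, 2.0], np.float64(0.053))
([-27.0, 34.0, 1.0], np.float64(0.053))
([-25.0, 36.0, 2.0], np.float64(0.053))
([-24.0, 37.0, 1.0], np.float64(0.053))
([-22.0, 38.0, 2.0], np.float64(0.052))
([-20.0, 39.0, 1.0], np.float64(0.053))
([-17.0, 40.0, 2.0], np.float64(0.052))
([-15.0, 41.0, 1.0], np.float64(0.053))
([-13.0, 42.0, 2.0], np.float64(0.052))
([-11.0, 42.0, 1.0], np.float64(0.053))
([-9.0, 43.0, 2.0], np.float64(0.052))
([-7.0, 43.0, 1.0], np.float64(0.053))
([-4.0, 43.0, 2.0], np.float64(0.052))
([-1.8, 43.9, 1.3], np.float64(0.053))
end [ 450.98763695 -136.02219869  230.00936539] 20.97281336405885
```

Candidates, in scene-image pixels:
- **Cartons:** (219,179) stands alone on the counter, so it is the spare. (257,215) and (275,215) are in the tray, and (136,214) is the squat box.
- **Stops:** (327,183) is grey steel, so it is the one wanted. (299,165) and (337,165) are green and not meant. The enlarged crops show the same.

I'm moving over the spare carton now.

>>> {"api": "send_rows", "payload": {
  "steps": [
    {"claw": 85, "linear": [-32, 29, 1], "angular": [0, 0, 0.053]},
    {"claw": 85, "linear": [-31, 31, 1], "angular": [0, 0, 0.053]},
    {"claw": 85, "linear": [-29, 33, 2], "angular": [0, 0, 0.053]},
    {"claw": 85, "linear": [-27, 34, 1], "angular": [0, 0, 0.053]},
    {"claw": 85, "linear": [-25, 36, 2], "angular": [0, 0, 0.053]}
  ]
}}

```text
time: 3.2
tcp_pos: [0.2759, 0.3102, 0.2465]
tcp_rot: [[0.588, 0.809, 0.001], [0.809, -0.588, 0.001], [0.001, -0.0, -1.0]]
wrist_force: [1.0, 0.3, -0.5]
gripper_width: 0.0848
```

>>> {"api": "send_rows", "payload": {
  "steps": [
    {"claw": 85, "linear": [-24, 37, 1], "angular": [0, 0, 0.053]},
    {"claw": 85, "linear": [-22, 38, 2], "angular": [0, 0, 0.052]},
    {"claw": 85, "linear": [-20, 39, 1], "angular": [0, 0, 0.053]},
    {"claw": 85, "linear": [-17, 40, 2], "angular": [0, 0, 0.052]},
    {"claw": 85, "linear": [-15, 41, 1], "angular": [0, 0, 0.053]}
  ]
}}

```text
time: 3.7
tcp_pos: [0.3557, 0.1062, 0.2395]
tcp_rot: [[0.778, 0.628, 0.001], [0.628, -0.778, 0.001], [0.001, -0.0, -1.0]]
wrist_force: [1.5, -0.6, 0.0]
gripper_width: 0.0852
```

>>> {"api": "send_rows", "payload": {
  "steps": [
    {"claw": 85, "linear": [-13, 42, 2], "angular": [0, 0, 0.052]},
    {"claw": 85, "linear": [-11, 42, 1], "angular": [0, 0, 0.053]},
    {"claw": 85, "linear": [-9, 43, 2], "angular": [0, 0, 0.052]},
    {"claw": 85, "linear": [-7, 43, 1], "angular": [0, 0, 0.053]},
    {"claw": 85, "linear": [-4, 43, 2], "angular": [0, 0, 0.052]}
  ]
}}

```text
time: 4.2
tcp_pos: [0.4353, -0.0968, 0.2318]
tcp_rot: [[0.914, 0.405, 0.002], [0.405, -0.914, 0.001], [0.002, 0.0, -1.0]]
wrist_force: [0.1, 0.9, -0.6]
gripper_width: 0.0848
```

>>> {"api": "send_rows", "payload": {
  "steps": [
    {"claw": 85, "linear": [-1.8, 43.9, 1.3], "angular": [0, 0, 0.053]},
    {"claw": 85, "linear": [0, 0, 0], "angular": [0, 0, 0]},
    {"claw": 85, "linear": [0, 0, 0], "angular": [0, 0, 0]}
  ]
}}

```text
time: 4.5
tcp_pos: [0.4508, -0.137, 0.2298]
tcp_rot: [[0.935, 0.355, -0.001], [0.355, -0.935, -0.0], [-0.001, 0.0, -1.0]]
wrist_force: [-0.1, 1.8, -0.5]
gripper_width: 0.0848
```

```bash
cat > look.py <<'E'
import sys; from m import *; from plan import st
n=sys.argv[1]; c=cap('wrist'); save(c,n+'.png'); np.save(n+'.npy',c,allow_pickle=True); st()
W=cloud(c); np.save(n+'W.npy',W); print('table',np.nanmedian(W[...,2][W[...,2]<.008]))
P=W.reshape(-1,3); C=c['color'].reshape(-1,3)
q=(P[:,2]>.013)&(P[:,2]<.15)&(P[:,0]>.25); P=P[q]; C=C[q]
o=np.array([.2,-.6]); g=np.zeros((400,700),np.uint8); ij=((P[:,:2]-o)/.002).astype(int); k=((ij>=0)&(ij<[400,700])).all(1); P=P[k];ij=ij[k];C=C[k]
g[ij[:,0],ij[:,1]]=255; g=cv2.morphologyEx(g,cv2.MORPH_CLOSE,np.ones((3,3))); k,L=cv2.connectedComponents(g); l=L[ij[:,0],ij[:,1]]
for i in range(1,k):
    s=l==i
    if s.sum()<150: continue
    Q=P[s]; zt=np.percentile(Q[:,2],95); T=Q[Q[:,2]>zt-.008]; print(i,s.sum(),'zt',zt.round(4),'col',np.median(C[s],0),'all',rect(Q),'top',rect(T),'topmed',np.median(T,0))
E
python3 look.py w1
```

```text
t 4.55 p [ 450.8 -135.4  229.8] yaw 20.99 tilt [-0.0007  0.0008] F [ 0.74  0.1  -0.39] w 84.9
table 0.0007575821614776673
1 2124 zt 0.0208 col [145. 148. 152.] all (array([419.,  -9.]), array([58.2, 55.9]), 20.7) top (array([419.,  -9.]), array([58.2, 55.9]), 20.7) topmed [ 0.419  -0.0069  0.0194]
2 757 zt 0.0261 col [116.  34.  33.] all (array([ 424.8, -359.9]), array([22.9, 74.9]), 61.4) top (array([ 436. , -365.8]), array([21. , 49.2]), 57.2) topmed [ 0.4399 -0.3662  0.024 ]
3 4326 zt 0.0819 col [117.  95.  72.] all (array([ 449.8, -136. ]), array([60. , 45.7]), 21.5) top (array([ 449.8, -136. ]), array([60. , 45.7]), 21.5) topmed [ 0.4494 -0.1346  0.0808]
4 7461 zt 0.0875 col [58. 43. 34.] all (array([616.1, -40. ]), array([262.7,  68.9]), 85.7) top (array([598.7,   3.5]), array([20.7, 42.1]), 32.0) topmed [0.5966 0.0009 0.0875]
5 714 zt 0.0456 col [58. 43. 32.] all (array([ 618.2, -301.6]), array([50.4, 16.4]), 27.9) top (array([ 612.7, -303.9]), array([30.4,  6.9]), 5.0) topmed [ 0.6117 -0.3023  0.0431]
6 1405 zt 0.0233 col [39. 39. 40.] all (array([656.9, -90.6]), array([164.7,   6.4]), 85.7) top (array([656.9, -90.6]), array([164.7,   6.4]), 85.7) topmed [ 0.6566 -0.0837  0.0213]
```

View pics/w1.png

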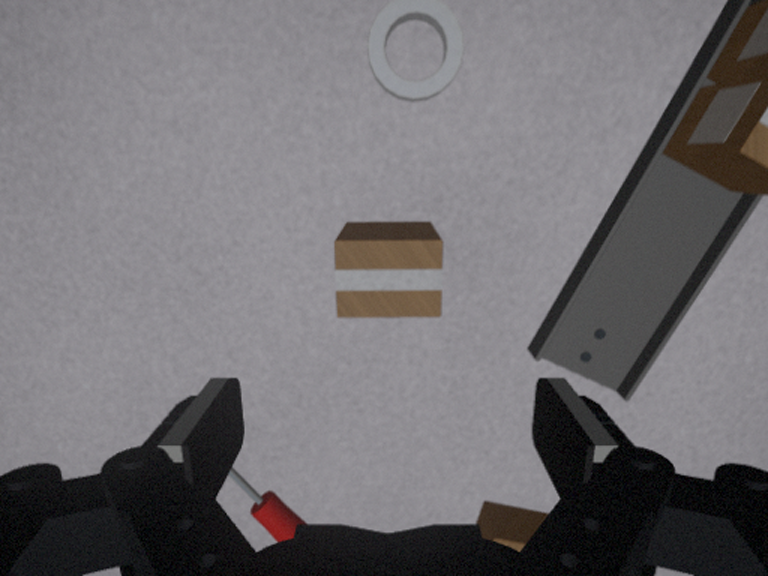

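>>> {"api": "send_rows", "payload": {
  "steps": [
    {"claw": 85, "linear": [-1, 0.5, 40], "angular": [0, 0, -0.009]},
    {"claw": 85, "linear": [0, 0, 45], "angular": [0, 0, 0]},
    {"claw": 85, "linear": [0, 0, 45], "angular": [0, 0, 0]},
    {"claw": 85, "linear": [0, 0, 35], "angular": [0, 0, 0]},
    {"claw": 85, "linear": [0, 0, 15], "angular": [0, 0, 0]}
  ]
}}

```text
time: 5.05
tcp_pos: [0.4476, -0.1332, 0.0469]
tcp_rot: [[0.929, 0.37, -0.006], [0.37, -0.929, 0.003], [-0.004, -0.005, -1.0]]
wrist_force: [0.1, 0.1, 0.1]
gripper_width: 0.0853
```

>>> {"api": "send_rows", "payload": {
  "steps": [
    {"claw": 54, "linear": [0, 0, 0], "angular": [0, 0, 0]},
    {"claw": 50, "linear": [0, 0, 0], "angular": [0, 0, 0]},
    {"claw": 50, "linear": [0, 0, 0], "angular": [0, 0, 0]},
    {"claw": 50, "linear": [0, 0, 0], "angular": [0, 0, 0]}
  ]
}}

```text
time: 5.45
tcp_pos: [0.4513, -0.1366, 0.0512]
tcp_rot: [[0.93, 0.367, 0.003], [0.367, -0.93, 0.0], [0.003, 0.001, -1.0]]
wrist_force: [0.8, 0.7, -0.8]
gripper_width: 0.0593
```

```bash
cat > tray.py <<'E'
import sys; from m import *
# fit the tray frame from saved clouds
for n in sys.argv[1:]:
    W=np.load(n+'W.npy') if n[0]=='w' else cloud(np.load(n+'.npy',allow_pickle=True).item())
    P=W.reshape(-1,3)*1000; P=P[~np.isnan(P).any(1)]
    if n=='side0': P[:,2]-=2
    a=np.radians(-4.2); c0=np.array([630.,-1])
    for it in range(3):
        ux=np.array([np.cos(a),np.sin(a)]); uy=np.array([-np.sin(a),np.cos(a)])
        x=(P[:,:2]-c0)@ux; y=(P[:,:2]-c0)@uy; z=P[:,2]
        lip=(abs(z-22)<3)&(abs(abs(x)-38)<6)&(y>-165)&(y<130)
        A=[];
        for s in (-1,1):
            m=lip&(x*s>0)
            if m.sum()>60: A.append((s,np.polyfit(y[m],x[m],1),m.sum()))
        sl=np.average([q[1][0] for q in A],weights=[q[2] for q in A])
        off=np.mean([np.polyval(q[1],0)-s38 for q in A for s38 in [q[0]*38]])
        a-=sl; c0=c0+off*ux
    ux=np.array([np.cos(a),np.sin(a)]); uy=np.array([-np.sin(a),np.cos(a)])
    x=(P[:,:2]-c0)@ux; y=(P[:,:2]-c0)@uy; z=P[:,2]
    fl=(abs(x)<40)&(z>5)&(z<25); print(n,'yaw',np.degrees(a).round(2),'lips',[(q[0],np.polyval(q[1],0).round(1),q[2]) for q in A],'c0',c0.round(1),'-y end',np.percentile(y[fl],0.3).round(1),'+y end',np.percentile(y[(abs(x)<38)&(z>60)&(y<200)],99.7).round(1))
    b=(abs(x)<22)&(z>25)&(z<75)&(y<30)&(y>-60); print('  b -y face y',np.median(y[b]) if b.sum()>30 else None,b.sum())
    t=(abs(x)<36)&(abs(z-88)<4)&(abs(y)<140); 
    if t.sum()>30: print('  carton tops x',np.percentile(x[t],[1,99]).round(1),'y',np.percentile(y[t],[0.5,99.5]).round(1), 'hist',np.histogram(y[t],np.arange(-20,100,4))[0])
E
python3 tray.py w1 scene0 side0
```

```text
w1 yaw -4.46 lips [(-1, np.float64(-37.9), np.int64(1488)), (1, np.float64(37.1), np.int64(807))] c0 [625.3  -0.6] -y end -312.1 +y end 48.0
  b -y face y -8.956198362302503 649
  carton tops x [-32.1 -12.9] y [-9.1 18. ] hist [  0   0  66 133 107  94  72  54  28  10   0   0   0   0   0   0   0   0
   0   0   0   0   0   0   0   0   0   0   0]
scene0 yaw -4.2 lips [(-1, np.float64(-37.8), np.int64(86)), (1, np.float64(37.8), np.int64(156))] c0 [629.   -0.9] -y end -301.1 +y end 168.8
  b -y face y None 0
  carton tops x [-31.3  28.6] y [-7.9 94.8] hist [ 0  0  2 22 21 21 20 19 22 24 17 21 20 21  5  4 20 21 21 21 21 21 21 23
 20 21 21 12 12]Traceback (most recent call last):
  File "tray.py", line 16, in <module>
    sl=np.average([q[1][0] for q in A],weights=[q[2] for q in A])
    raise ZeroDivisionError(
        "Weights sum to zero, can't be normalized")
ZeroDivisionError: Weights sum to zero, can't be normalized
```

>>> {"api": "send_rows", "payload": {
  "steps": [
    {"claw": 50, "linear": [0, 0, -20], "angular": [0, 0, 0]},
    {"claw": 50, "linear": [0, 0, -35], "angular": [0, 0, 0]},
    {"claw": 50, "linear": [0, 0, -40], "angular": [0, 0, 0]}
  ]
}}

```text
time: 5.75
tcp_pos: [0.4493, -0.1365, 0.1459]
tcp_rot: [[0.931, 0.366, -0.002], [0.366, -0.931, 0.0], [-0.002, -0.001, -1.0]]
wrist_force: [1.0, 0.3, -0.0]
gripper_width: 0.0597
```

```bash
python3 -c "
from plan import *
p,y=st(); plan(p,y,[621,-60,160],np.radians(-4.4),5)"
```

```text
t 5.75 p [ 449.3 -136.5  145.9] yaw 21.48 tilt [-0.0018  0.0004] F [ 0.96  0.34 -0.03] w 59.7
([38.0, -2.0, -3.0], np.float64(0.09))
([37.0, -5.0, -3.0], np.float64(0.09))
([37.0, -8.0, -3.0], np.float64(0.091))
([35.0, -12.0, -3.0], np.float64(0.09))
([34.8, -14.5, -2.1], np.float64(0.091))
end [620.99597604 -60.01372927 159.95283416] -4.4223901220987045
```

>>> {"api": "send_rows", "payload": {
  "steps": [
    {"claw": 50, "linear": [38, -2, -3], "angular": [0, 0, 0.09]},
    {"claw": 50, "linear": [37, -5, -3], "angular": [0, 0, 0.09]},
    {"claw": 50, "linear": [37, -8, -3], "angular": [0, 0, 0.091]},
    {"claw": 50, "linear": [35, -12, -3], "angular": [0, 0, 0.09]},
    {"claw": 50, "linear": [34.8, -14.5, -2], "angular": [0, 0, 0.091]}
  ]
}}

```text
time: 6.25
tcp_pos: [0.6234, -0.059, 0.16]
tcp_rot: [[0.997, -0.08, 0.001], [-0.08, -0.997, 0.001], [0.001, -0.001, -1.0]]
wrist_force: [-0.1, -0.6, -0.7]
gripper_width: 0.0595
```

>>> {"api": "send_rows", "payload": {
  "steps": [
    {"claw": 50, "linear": [0, 0, 0], "angular": [0, 0, 0]},
    {"claw": 50, "linear": [0, 0, 0], "angular": [0, 0, 0]}
  ]
}}

```text
time: 6.45
tcp_pos: [0.6222, -0.0596, 0.1588]
tcp_rot: [[0.997, -0.074, -0.001], [-0.074, -0.997, -0.001], [-0.0, 0.001, -1.0]]
wrist_force: [0.1, -0.1, 0.0]
gripper_width: 0.0593
```

```bash
python3 look.py w2; python3 tray.py w2
```

```text
t 6.5 p [621.2 -60.9 159.1] yaw -4.4 tilt [-0.0008 -0.0009] F [-0.61 -0.33 -1.77] w 59.3
table 0.0007061250855708461
1 1616 zt 0.0207 col [161. 163. 164.] all (array([432.4, -11.9]), array([58.9, 33.5]), 69.6) top (array([432.4, -11.9]), array([58.9, 33.5]), 69.6) topmed [ 0.4381 -0.0108  0.0193]
2 383 zt 0.0238 col [92. 91. 90.] all (array([585.1, -36.8]), array([47.6,  5.1]), 85.7) top (array([585.2, -36. ]), array([46.1,  5. ]), 85.6) topmed [ 0.586  -0.0356  0.0224]
3 18908 zt 0.1412 col [128. 104.  78.] all (array([627.2,   7.1]), array([142.5,  79.6]), 86.4) top (array([630.5, -40.2]), array([13.8, 72.1]), 72.6) topmed [ 0.6239 -0.0379  0.1425]
4 7685 zt 0.1004 col [8. 8. 9.] all (array([782.5, -59.5]), array([62.6, 70.1]), 42.3) top (array([762.8, -60. ]), array([22. , 64.2]), 7.2) topmed [ 0.7568 -0.0534  0.0995]
w2 yaw -4.27 lips [(-1, np.float64(-38.0), np.int64(359)), (1, np.float64(38.0), np.int64(769))] c0 [626.3  -0.7] -y end -65.3 +y end 60.9
  b -y face y None 0
  carton tops x [-31.3  27.2] y [-8.2 61.3] hist [  0   0 110 724 741 740 847 753 862 763 868 873 866 863  92 372 901 949
 951 975 415   0   0   0   0   0   0   0   0]
```

View pics/w2.png

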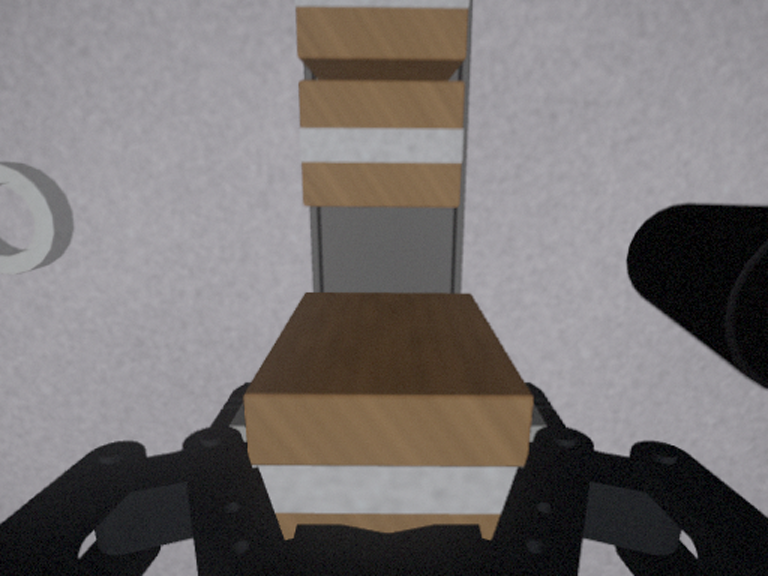

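Run:
```python
from m import *
P=np.load('w2W.npy').reshape(-1,3)*1000; P=P[~np.isnan(P).any(1)]
a=np.radians(-4.3);c0=np.array([626.3,-.7]);ux=np.array([np.cos(a),np.sin(a)]); uy=np.array([-np.sin(a),np.cos(a)])
x=(P[:,:2]-c0)@ux; y=(P[:,:2]-c0)@uy; z=P[:,2]
C=np.load('w2.npy',allow_pickle=True).item()['color'].reshape(-1,3)
f=(z>118)&(z<180)&(y>-60)&(abs(x)<34)
print('face z range',np.percentile(z[f&(y>-40)],[1,99]),'front y',[(h,np.median(y[f&(abs(z-h)<3)])) for h in (120,130,140,150,160,180) if (f&(abs(z-h)<3)).sum()>10])
g=(z>100)&(z<180)&(abs(x)<40)&(y>-50); print('xr',np.percentile(x[g],[1,5,50,95,99]),'z',np.percentile(z[g],[0.5,1,50,99]))
for s in (-1,1):
  pass
print(((np.array([621.5,-60.5])-c0)@ux,(np.array([621.5,-60.5])-c0)@uy))
```

```text
face z range [119.1853 179.617 ] front y [(120, np.float64(-37.270048318857036)), (130, np.float64(-37.24190081323457)), (140, np.float64(-37.21154156759016)), (150, np.float64(-37.16309773555672)), (160, np.float64(-37.1434697975382)), (180, np.float64(-37.11669386719442))]
xr [-33.4109 -26.9225   0.3244  27.4255  33.2341] z [110.2374 111.132  157.6573 179.6563]
(np.float64(-0.30276077670611384), np.float64(-59.99156887356829))
```

>>> {"api": "send_rows", "payload": {
  "steps": [
    {"claw": 50, "linear": [0, -12, 0], "angular": [0, 0, 0]},
    {"claw": 50, "linear": [0, -12, 5], "angular": [0, 0, 0]},
    {"claw": 50, "linear": [0, 0, 30], "angular": [0, 0, 0]},
    {"claw": 50, "linear": [0, 0, 30], "angular": [0, 0, 0]},
    {"claw": 50, "linear": [0, 0, 22], "angular": [0, 0, 0]}
  ]
}}

```text
time: 7.0
tcp_pos: [0.6223, -0.0341, 0.07]
tcp_rot: [[0.997, -0.075, -0.002], [-0.075, -0.997, 0.002], [-0.002, -0.002, -1.0]]
wrist_force: [-0.3, 0.4, -2.1]
gripper_width: 0.0591
```

>>> {"api": "send_rows", "payload": {
  "steps": [
    {"claw": 50, "linear": [0, 0, 8], "angular": [0, 0, 0]},
    {"claw": 50, "linear": [0, 0, 3], "angular": [0, 0, 0]},
    {"claw": 50, "linear": [0, 0, 1.5], "angular": [0, 0, 0]},
    {"claw": 50, "linear": [0, 0, 0], "angular": [0, 0, 0]}
  ]
}}

```text
time: 7.4
tcp_pos: [0.6246, -0.0364, 0.0608]
tcp_rot: [[0.997, -0.077, 0.002], [-0.077, -0.997, -0.0], [0.002, -0.0, -1.0]]
wrist_force: [-0.3, 0.9, -1.3]
gripper_width: 0.0591
```

```bash
python3 -c "
from plan import *
st()"
```

```text
t 7.4 p [624.6 -36.4  60.8] yaw -4.41 tilt [ 0.0024 -0.    ] F [-0.31  0.88 -1.33] w 59.1
```

>>> {"api": "send_rows", "payload": {
  "steps": [
    {"claw": 50, "linear": [0, 0, 1], "angular": [0, 0, 0]},
    {"claw": 50, "linear": [0, 0, 1], "angular": [0, 0, 0]},
    {"claw": 50, "linear": [0, 0, 0], "angular": [0, 0, 0]}
  ]
}}

```text
time: 7.7
tcp_pos: [0.6245, -0.0366, 0.0587]
tcp_rot: [[0.997, -0.077, 0.002], [-0.077, -0.997, 0.0], [0.002, -0.0, -1.0]]
wrist_force: [-0.4, 0.1, 3.8]
gripper_width: 0.0595
```

```bash
python3 -c "
from plan import *
st()"
```

```text
t 7.7 p [624.5 -36.6  58.7] yaw -4.41 tilt [0.0019 0.0002] F [-0.35  0.15  3.85] w 59.5
```

>>> {"api": "send_rows", "payload": {
  "steps": [
    {"claw": 65, "linear": [0, 0, 0], "angular": [0, 0, 0]},
    {"claw": 80, "linear": [0, 0, 0], "angular": [0, 0, 0]},
    {"claw": 85, "linear": [0, 0, 0], "angular": [0, 0, 0]},
    {"claw": 85, "linear": [0, 0, 0], "angular": [0, 0, 0]}
  ]
}}

```text
time: 8.1
tcp_pos: [0.6236, -0.0363, 0.0573]
tcp_rot: [[0.997, -0.077, -0.0], [-0.077, -0.997, -0.0], [-0.0, 0.0, -1.0]]
wrist_force: [-0.3, 0.1, -0.7]
gripper_width: 0.0848
```

>>> {"api": "send_rows", "payload": {
  "steps": [
    {"claw": 85, "linear": [0, 0, -20], "angular": [0, 0, 0]},
    {"claw": 85, "linear": [0, 0, -40], "angular": [0, 0, 0]},
    {"claw": 85, "linear": [0, 0, -50], "angular": [0, 0, 0]},
    {"claw": 85, "linear": [0, 10, -50], "angular": [0, 0, 0]},
    {"claw": 85, "linear": [0, 30, -20], "angular": [0, 0, 0]}
  ]
}}

```text
time: 8.6
tcp_pos: [0.6238, -0.0726, 0.2419]
tcp_rot: [[0.998, -0.069, 0.009], [-0.069, -0.998, 0.002], [0.009, -0.002, -1.0]]
wrist_force: [1.5, -0.1, -0.4]
gripper_width: 0.085
```

>>> {"api": "send_rows", "payload": {
  "steps": [
    {"claw": 85, "linear": [0, 0, 0], "angular": [0, 0, 0]},
    {"claw": 85, "linear": [0, 0, 0], "angular": [0, 0, 0]}
  ]
}}

```text
time: 8.8
tcp_pos: [0.6205, -0.0773, 0.237]
tcp_rot: [[0.997, -0.079, 0.001], [-0.079, -0.997, 0.0], [0.001, -0.0, -1.0]]
wrist_force: [0.3, 0.3, 0.1]
gripper_width: 0.0852
```

```bash
python3 look.py w3; python3 tray.py w3
```

```text
t 8.85 p [620.2 -75.5 235.6] yaw -4.43 tilt [-0.0013  0.0014] F [-0.52  0.78 -0.67] w 85.0
table 0.0007545859443458959
1 1929 zt 0.0209 col [149. 151. 152.] all (array([419.3,  -7.4]), array([58.3, 59.2]), 39.8) top (array([419.3,  -7.4]), array([58.3, 59.2]), 39.8) topmed [ 0.4195 -0.0063  0.0195]
2 14188 zt 0.0898 col [118.  96.  73.] all (array([623.1, -44.1]), array([253.6,  80.5]), 85.8) top (array([625.9,   2.4]), array([124.1,  63.5]), 85.5) topmed [0.6256 0.0074 0.0887]
5 628 zt 0.0415 col [62. 49. 38.] all (array([ 640.6, -297.5]), array([83. ,  5.3]), 5.1) top (array([ 678.4, -293.8]), array([4.8, 6.8]), 65.3) topmed [ 0.6785 -0.2933  0.0416]
6 8743 zt 0.1006 col [8. 8. 9.] all (array([788.3, -58.8]), array([72.3, 75.1]), 15.9) top (array([788.3, -58.8]), array([72.3, 75.1]), 15.9) topmed [ 0.794  -0.0585  0.0995]
w3 yaw -4.0 lips [(-1, np.float64(-38.1), np.int64(631)), (1, np.float64(38.1), np.int64(930))] c0 [625.9  -0.7] -y end -303.0 +y end 64.5
  b -y face y -14.198406937178769 71
  carton tops x [-30.6  29.2] y [-58.5  64.6] hist [396 172  74 407 411 402 429 422 435 426 446 435 446 430  28 202 462 473
 470 502 487 139   0   0   0   0   0   0   0]
```

View pics/w3.png

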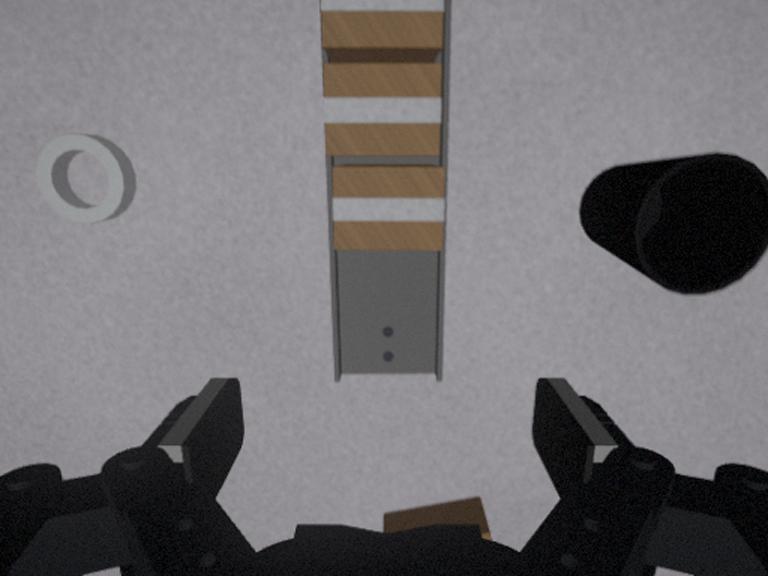

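```bash
python3 -c "
from plan import *
p,y=st(); plan(p,y,[428,217,235],y,8)"
```

```text
t 8.85 p [620.2 -75.5 235.6] yaw -4.43 tilt [-0.0013  0.0014] F [-0.52  0.78 -0.67] w 85.0
([-27.0, -35.0, 0.0], np.float64(-0.0))
([-27.0, -35.0, 0.0], np.float64(-0.0))
([-27.0, -34.0, 0.0], np.float64(-0.0))
([-27.0, -35.0, 0.0], np.float64(-0.0))
([-27.0, -34.0, 0.0], np.float64(-0.0))
([-26.0, -35.0, 0.0], np.float64(-0.0))
([-27.0, -34.0, 0.0], np.float64(-0.0))
([-26.3, -34.8, 0.6], np.float64(-0.0))
end [427.9660663  217.03596006 235.03879599] -4.430816627517698
```

>>> {"api": "send_rows", "payload": {
  "steps": [
    {"claw": 85, "linear": [-27, -35, 0], "angular": [0, 0, 0]},
    {"claw": 85, "linear": [-27, -35, 0], "angular": [0, 0, 0]},
    {"claw": 85, "linear": [-27, -34, 0], "angular": [0, 0, 0]},
    {"claw": 85, "linear": [-27, -35, 0], "angular": [0, 0, 0]},
    {"claw": 80, "linear": [-27, -34, 0], "angular": [0, 0, 0]}
  ]
}}

```text
time: 9.35
tcp_pos: [0.4969, 0.1101, 0.2347]
tcp_rot: [[0.997, -0.074, -0.003], [-0.074, -0.997, -0.0], [-0.003, 0.0, -1.0]]
wrist_force: [0.3, 1.4, -0.1]
gripper_width: 0.0798
```

>>> {"api": "send_rows", "payload": {
  "steps": [
    {"claw": 70, "linear": [-26, -35, 0], "angular": [0, 0, 0]},
    {"claw": 60, "linear": [-27, -34, 0], "angular": [0, 0, 0]},
    {"claw": 60, "linear": [-26.3, -34.8, 0.6], "angular": [0, 0, 0]},
    {"claw": 60, "linear": [0, 0, 0], "angular": [0, 0, 0]},
    {"claw": 60, "linear": [0, 0, 0], "angular": [0, 0, 0]}
  ]
}}

```text
time: 9.85
tcp_pos: [0.4262, 0.2186, 0.2345]
tcp_rot: [[0.998, -0.071, -0.003], [-0.071, -0.998, -0.002], [-0.002, 0.002, -1.0]]
wrist_force: [-0.8, -1.6, 0.6]
gripper_width: 0.0599
```

```bash
python3 look.py w4
```

```text
t 9.9 p [427.3 216.8 234.9] yaw -4.27 tilt [-0.0015 -0.0018] F [-0.31 -0.65  0.06] w 60.2
table 0.0007530273728426145
1 3211 zt 0.0833 col [37. 59. 42.] all (array([315.7, 242. ]), array([56.5, 52.8]), 47.8) top (array([315.7, 242. ]), array([56.5, 52.7]), 47.8) topmed [0.3125 0.2458 0.0818]
2 596 zt 0.0834 col [36. 57. 40.] all (array([312.1, 140.7]), array([13.1, 17.2]), 24.2) top (array([310.8, 143. ]), array([12.9, 11.6]), 30.6) topmed [0.3107 0.1452 0.0826]
3 242 zt 0.0803 col [35. 56. 39.] all (array([351. , 114.8]), array([12.8,  6.7]), 29.3) top (array([355. , 115.5]), array([7.1, 3.3]), 67.6) topmed [0.3554 0.1163 0.0798]
4 4734 zt 0.0465 col [51. 54. 59.] all (array([417.8, 350.2]), array([ 32.8, 130.2]), 54.6) top (array([418. , 351.5]), array([ 26.6, 124.8]), 54.3) topmed [0.4218 0.3482 0.0429]
5 599 zt 0.0207 col [151. 153. 154.] all (array([418.1,   7.9]), array([59.1, 32. ]), 4.4) top (array([418.1,   7.9]), array([59.1, 32. ]), 4.4) topmed [0.4185 0.0128 0.0194]
6 1816 zt 0.0835 col [113. 119. 126.] all (array([425.8, 216.2]), array([52.6, 55.3]), 84.9) top (array([425.9, 216.2]), array([52.5, 55.1]), 84.9) topmed [0.4259 0.2304 0.0819]
8 375 zt 0.0479 col [58. 44. 35.] all (array([587. , -51.1]), array([43.8, 12.4]), 85.0) top (array([593.3, -38.3]), array([17.2,  1.6]), 85.9) topmed [ 0.5937 -0.0356  0.0456]
9 8437 zt 0.0887 col [43. 42. 40.] all (array([633.3, 107.1]), array([124.9,  80.8]), 86.3) top (array([641.1,  86.1]), array([34.6, 72.1]), 48.7) topmed [0.6411 0.0847 0.0881]
11 1168 zt 0.0395 col [78. 74. 71.] all (array([663.9, 332.2]), array([21.5, 59.9]), 7.1) top (array([657.8, 332. ]), array([ 9.1, 42.2]), 6.9) topmed [0.6555 0.3317 0.0356]
```

View pics/w4.png

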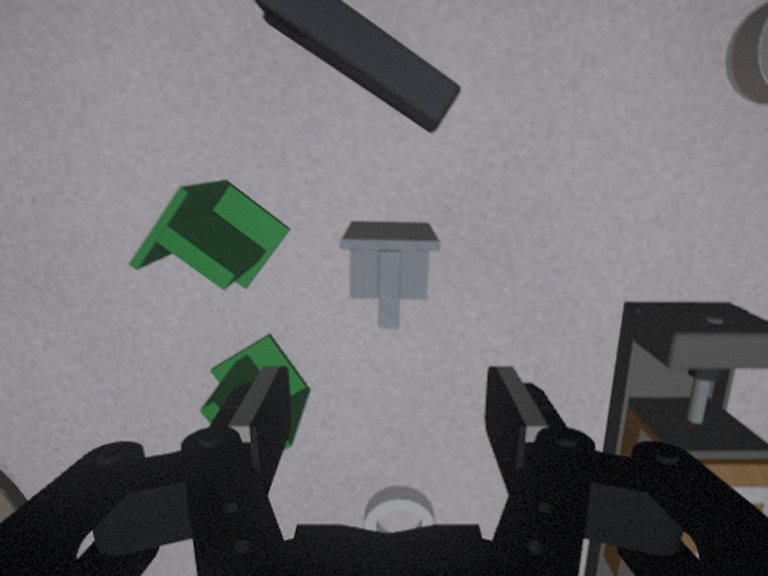

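>>> {"api": "send_rows", "payload": {
  "steps": [
    {"claw": 60, "linear": [-1.9, 6, 25], "angular": [0, 0, 0.01]},
    {"claw": 60, "linear": [0, 0, 45], "angular": [0, 0, 0]},
    {"claw": 60, "linear": [0, 0, 45], "angular": [0, 0, 0]},
    {"claw": 60, "linear": [0, 0, 40], "angular": [0, 0, 0]},
    {"claw": 60, "linear": [0, 0, 20], "angular": [0, 0, 0]}
  ]
}}

```text
time: 10.4
tcp_pos: [0.4241, 0.2075, 0.0573]
tcp_rot: [[0.996, -0.09, -0.005], [-0.091, -0.996, -0.005], [-0.005, 0.005, -1.0]]
wrist_force: [-1.2, -0.1, 0.1]
gripper_width: 0.06
```

>>> {"api": "send_rows", "payload": {
  "steps": [
    {"claw": 60, "linear": [0, 0, 10], "angular": [0, 0, 0]},
    {"claw": 60, "linear": [0, 0, 0], "angular": [0, 0, 0]},
    {"claw": 25, "linear": [0, 0, 0], "angular": [0, 0, 0]},
    {"claw": 5, "linear": [0, 0, 0], "angular": [0, 0, 0]},
    {"claw": 0, "linear": [0, 0, 0], "angular": [0, 0, 0]}
  ]
}}

```text
time: 10.9
tcp_pos: [0.4269, 0.2111, 0.0522]
tcp_rot: [[0.996, -0.087, 0.002], [-0.087, -0.996, 0.002], [0.002, -0.002, -1.0]]
wrist_force: [-0.6, -0.4, 0.1]
gripper_width: 0.0166
```

>>> {"api": "send_rows", "payload": {
  "steps": [
    {"claw": 0, "linear": [0, 0, 0], "angular": [0, 0, 0]},
    {"claw": 0, "linear": [0, 0, 0], "angular": [0, 0, 0]},
    {"claw": 0, "linear": [0, 0, 0], "angular": [0, 0, 0]}
  ]
}}

```text
time: 11.2
tcp_pos: [0.4268, 0.2111, 0.0521]
tcp_rot: [[0.996, -0.087, 0.002], [-0.087, -0.996, 0.002], [0.002, -0.002, -1.0]]
wrist_force: [-0.8, -0.0, 6.4]
gripper_width: 0.0114
```

```bash
python3 -c "
from plan import *
st()"
```

```text
t 11.2 p [426.8 211.1  52.1] yaw -4.96 tilt [0.0018 0.0016] F [-0.76 -0.01  6.41] w 11.4
```

>>> {"api": "send_rows", "payload": {
  "steps": [
    {"claw": 0, "linear": [0, 0, -15], "angular": [0, 0, 0]},
    {"claw": 0, "linear": [0, 0, -35], "angular": [0, 0, 0]},
    {"claw": 0, "linear": [0, 0, -40], "angular": [0, 0, 0]},
    {"claw": 0, "linear": [0, 0, -30], "angular": [0, 0, 0]}
  ]
}}

```text
time: 11.6
tcp_pos: [0.426, 0.2104, 0.1726]
tcp_rot: [[0.996, -0.087, 0.001], [-0.087, -0.996, 0.0], [0.001, -0.001, -1.0]]
wrist_force: [-0.8, 1.0, -1.8]
gripper_width: 0.0113
```

```bash
python3 -c "
from plan import *
p,y=st(); plan(p,y,[618.5,-101.4,175],np.radians(-4.2),10)"
```

```text
t 11.6 p [426.  210.4 172.6] yaw -4.99 tilt [0.0009 0.0005] F [-0.85  1.04 -1.81] w 11.3
([22.0, 29.0, -0.0], np.float64(-0.001))
([22.0, 29.0, -0.0], np.float64(-0.001))
([22.0, 30.0, -0.0], np.float64(-0.001))
([22.0, 29.0, -0.0], np.float64(-0.002))
([22.0, 30.0, -0.0], np.float64(-0.001))
([22.0, 30.0, -0.0], np.float64(-0.002))
([21.0, 29.0, -1.0], np.float64(-0.001))
([21.0, 30.0, -0.0], np.float64(-0.002))
([22.0, 30.0, -1.0], np.float64(-0.001))
([21.2, 29.1, -0.4], np.float64(-0.002))
end [ 618.51762436 -101.37916587  175.01812887] -4.191528514074094
```

>>> {"api": "send_rows", "payload": {
  "steps": [
    {"claw": 0, "linear": [22, 29, 0], "angular": [0, 0, -0.001]},
    {"claw": 0, "linear": [22, 29, 0], "angular": [0, 0, -0.001]},
    {"claw": 0, "linear": [22, 30, 0], "angular": [0, 0, -0.001]},
    {"claw": 0, "linear": [22, 29, 0], "angular": [0, 0, -0.002]},
    {"claw": 0, "linear": [22, 30, 0], "angular": [0, 0, -0.001]}
  ]
}}

```text
time: 12.1
tcp_pos: [0.5231, 0.054, 0.1705]
tcp_rot: [[0.997, -0.08, -0.001], [-0.08, -0.997, 0.0], [-0.001, -0.0, -1.0]]
wrist_force: [0.4, 0.0, -1.6]
gripper_width: 0.011
```

>>> {"api": "send_rows", "payload": {
  "steps": [
    {"claw": 0, "linear": [22, 30, 0], "angular": [0, 0, -0.002]},
    {"claw": 0, "linear": [21, 29, -1], "angular": [0, 0, -0.001]},
    {"claw": 0, "linear": [21, 30, 0], "angular": [0, 0, -0.002]},
    {"claw": 0, "linear": [22, 30, -1], "angular": [0, 0, -0.001]},
    {"claw": 0, "linear": [21, 29, 0], "angular": [0, 0, -0.002]}
  ]
}}

```text
time: 12.6
tcp_pos: [0.6185, -0.1021, 0.1722]
tcp_rot: [[0.997, -0.073, -0.001], [-0.073, -0.997, 0.0], [-0.001, -0.0, -1.0]]
wrist_force: [0.6, 0.2, -2.0]
gripper_width: 0.0113
```

>>> {"api": "send_rows", "payload": {
  "steps": [
    {"claw": 0, "linear": [0, 0, 0], "angular": [0, 0, 0]},
    {"claw": 0, "linear": [0, 0, 0], "angular": [0, 0, 0]}
  ]
}}

```text
time: 12.8
tcp_pos: [0.6176, -0.1022, 0.172]
tcp_rot: [[0.997, -0.075, -0.002], [-0.075, -0.997, 0.0], [-0.002, 0.0, -1.0]]
wrist_force: [-0.1, 0.0, -1.5]
gripper_width: 0.0111
```

```bash
python3 look.py w5; python3 tray.py w5
```

```text
t 12.85 p [ 617.6 -100.2  172. ] yaw -4.18 tilt [-0.0019  0.0015] F [-0.65  1.17 -1.79] w 11.2
table 0.0007272344111162113
1 1720 zt 0.0208 col [159. 160. 161.] all (array([430.9, -11.6]), array([59.8, 35.3]), 70.2) top (array([430.9, -11.6]), array([59.8, 35.3]), 70.2) topmed [ 0.4372 -0.0125  0.0194]
2 16872 zt 0.1359 col [131. 107.  80.] all (array([619.1, -35.2]), array([115.3,  71.2]), 85.7) top (array([619.6, -70.9]), array([ 1. , 55.4]), 85.8) topmed [ 0.6195 -0.0709  0.1402]
5 178 zt 0.0236 col [98.  96.5 97. ] all (array([658.1, -84.1]), array([25.2,  4.1]), 85.4) top (array([658.1, -83.4]), array([23.9,  4.1]), 85.4) topmed [ 0.6577 -0.0833  0.0224]
6 267 zt 0.0238 col [96. 94. 94.] all (array([665.1,  12.5]), array([48.7,  3.9]), 85.9) top (array([665.1,  12.5]), array([48.7,  3.9]), 85.9) topmed [0.665  0.01   0.0225]
7 5941 zt 0.1006 col [9. 8. 9.] all (array([765.3, -55.7]), array([68.6, 28.1]), 82.1) top (array([761.1, -60. ]), array([19.4, 63.9]), 3.3) topmed [ 0.7567 -0.0566  0.0995]
8 1247 zt 0.0636 col [8. 7. 8.] all (array([806.4, -68.1]), array([59.4, 22.2]), 64.5) top (array([793.6, -88.7]), array([20.1,  2.2]), 12.0) topmed [ 0.7943 -0.0886  0.0638]
w5 yaw -3.95 lips [(-1, np.float64(-38.5), np.int64(346)), (1, np.float64(38.5), np.int64(408))] c0 [625.6  -0.7] -y end -94.8 +y end 21.8
  b -y face y -8.501251115847415 459
  carton tops x [-30.2  30.1] y [-58.6  22.2] hist [725 375 180 776 786 789 818 830 843 848 539   0   0   0   0   0   0   0
   0   0   0   0   0   0   0   0   0   0   0]
```

View pics/w5.png

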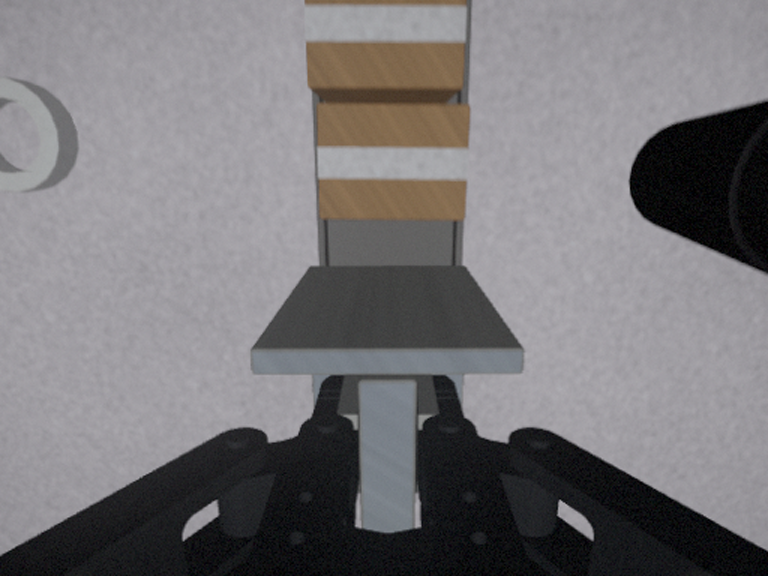

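>>> {"api": "send_rows", "payload": {
  "steps": [
    {"claw": 0, "linear": [1, 0, 20], "angular": [0, 0, 0]},
    {"claw": 0, "linear": [0, 0, 35], "angular": [0, 0, 0]},
    {"claw": 0, "linear": [0, 0, 30], "angular": [0, 0, 0]},
    {"claw": 0, "linear": [0, 0, 15], "angular": [0, 0, 0]},
    {"claw": 0, "linear": [0, 0, 6], "angular": [0, 0, 0]}
  ]
}}

```text
time: 13.35
tcp_pos: [0.618, -0.0987, 0.065]
tcp_rot: [[0.997, -0.071, -0.004], [-0.071, -0.998, 0.002], [-0.004, -0.002, -1.0]]
wrist_force: [-0.4, -1.1, -1.5]
gripper_width: 0.0115
```

>>> {"api": "send_rows", "payload": {
  "steps": [
    {"claw": 0, "linear": [0, 0, 2], "angular": [0, 0, 0]},
    {"claw": 0, "linear": [0, 0, 1], "angular": [0, 0, 0]},
    {"claw": 0, "linear": [0, 0, 0], "angular": [0, 0, 0]}
  ]
}}

```text
time: 13.65
tcp_pos: [0.6203, -0.1015, 0.0654]
tcp_rot: [[0.997, -0.073, 0.003], [-0.073, -0.997, -0.0], [0.003, 0.0, -1.0]]
wrist_force: [-0.3, -0.0, -1.4]
gripper_width: 0.0113
```

>>> {"api": "send_rows", "payload": {
  "steps": [
    {"claw": 0, "linear": [0, 0, 1.5], "angular": [0, 0, 0]},
    {"claw": 0, "linear": [0, 0, 1.5], "angular": [0, 0, 0]},
    {"claw": 0, "linear": [0, 0, 0], "angular": [0, 0, 0]}
  ]
}}

```text
time: 13.95
tcp_pos: [0.6192, -0.1011, 0.061]
tcp_rot: [[0.997, -0.073, -0.0], [-0.073, -0.997, 0.0], [-0.0, -0.0, -1.0]]
wrist_force: [0.4, -0.1, -1.8]
gripper_width: 0.0115
```

>>> {"api": "send_rows", "payload": {
  "steps": [
    {"claw": 0, "linear": [0, 0, 1], "angular": [0, 0, 0]},
    {"claw": 0, "linear": [0, 0, 0], "angular": [0, 0, 0]}
  ]
}}

```text
time: 14.15
tcp_pos: [0.6194, -0.1013, 0.0603]
tcp_rot: [[0.997, -0.073, 0.0], [-0.073, -0.997, 0.0], [0.0, -0.0, -1.0]]
wrist_force: [-1.4, -0.3, -0.1]
gripper_width: 0.0112
```

>>> {"api": "send_rows", "payload": {
  "steps": [
    {"claw": 0, "linear": [0, 0, 0.5], "angular": [0, 0, 0]},
    {"claw": 0, "linear": [0, 0, 0], "angular": [0, 0, 0]}
  ]
}}

```text
time: 14.35
tcp_pos: [0.6194, -0.1013, 0.0602]
tcp_rot: [[0.997, -0.073, 0.0], [-0.073, -0.997, 0.0], [0.0, -0.0, -1.0]]
wrist_force: [-1.8, 0.7, 4.9]
gripper_width: 0.0114
```

```bash
python3 -c "
from plan import *
st();print(arm.observe()['wrist_torque'])"
```

```text
t 14.35 p [ 619.4 -101.3   60.2] yaw -4.19 tilt [0.0004 0.0003] F [-1.76  0.66  4.9 ] w 11.4
[0.2062885  0.43485673 0.02096554]
```

>>> {"api": "send_rows", "payload": {
  "steps": [
    {"claw": 0, "linear": [0, -2, -0.3], "angular": [0, 0, 0]},
    {"claw": 0, "linear": [0, -3, 0], "angular": [0, 0, 0]},
    {"claw": 0, "linear": [0, -3, 0], "angular": [0, 0, 0]},
    {"claw": 0, "linear": [0, -2, 0], "angular": [0, 0, 0]},
    {"claw": 0, "linear": [0, -2, 0], "angular": [0, 0, 0]}
  ]
}}

```text
time: 14.85
tcp_pos: [0.6208, -0.09, 0.0603]
tcp_rot: [[0.997, -0.073, 0.002], [-0.073, -0.997, -0.002], [0.002, 0.002, -1.0]]
wrist_force: [-0.5, -3.3, 4.2]
gripper_width: 0.0117
```

>>> {"api": "send_rows", "payload": {
  "steps": [
    {"claw": 0, "linear": [0, -2, 0], "angular": [0, 0, 0]},
    {"claw": 0, "linear": [0, -2, 0], "angular": [0, 0, 0]},
    {"claw": 0, "linear": [0, -2, 0], "angular": [0, 0, 0]},
    {"claw": 0, "linear": [0, -2, 0], "angular": [0, 0, 0]},
    {"claw": 0, "linear": [0, -2, 0], "angular": [0, 0, 0]}
  ]
}}

```text
time: 15.35
tcp_pos: [0.621, -0.0811, 0.0603]
tcp_rot: [[0.997, -0.074, 0.001], [-0.074, -0.997, -0.003], [0.001, 0.003, -1.0]]
wrist_force: [-0.2, -6.2, 4.9]
gripper_width: 0.011
```

>>> {"api": "send_rows", "payload": {
  "steps": [
    {"claw": 0, "linear": [0, -2, -0.3], "angular": [0, 0, 0]},
    {"claw": 0, "linear": [0, -2, 0], "angular": [0, 0, 0]},
    {"claw": 0, "linear": [0, -2, 0], "angular": [0, 0, 0]},
    {"claw": 0, "linear": [0, -2, 0], "angular": [0, 0, 0]}
  ]
}}

```text
time: 15.75
tcp_pos: [0.6213, -0.0735, 0.0604]
tcp_rot: [[0.997, -0.075, 0.0], [-0.075, -0.997, -0.003], [0.001, 0.003, -1.0]]
wrist_force: [-1.1, -7.0, 3.6]
gripper_width: 0.0112
```

>>> {"api": "send_rows", "payload": {
  "steps": [
    {"claw": 0, "linear": [0, 0, 0], "angular": [0, 0, 0]},
    {"claw": 0, "linear": [0, 0, 0], "angular": [0, 0, 0]}
  ]
}}

```text
time: 15.95
tcp_pos: [0.6213, -0.0732, 0.0603]
tcp_rot: [[0.997, -0.074, 0.0], [-0.074, -0.997, -0.003], [0.001, 0.003, -1.0]]
wrist_force: [-0.6, -6.2, 4.6]
gripper_width: 0.0111
```

```bash
python3 look.py w6 >/dev/null
python3 - <<'E'
from h import *
c=cap('scene'); save(c,'s6.png',4,(180,160,130,110)); c=cap('side'); save(c,'d6.png',4,(225,140,80,120)); np.save('side6.npy',c,allow_pickle=True)
E
```

```text
(no output)
```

View pics/w6.png

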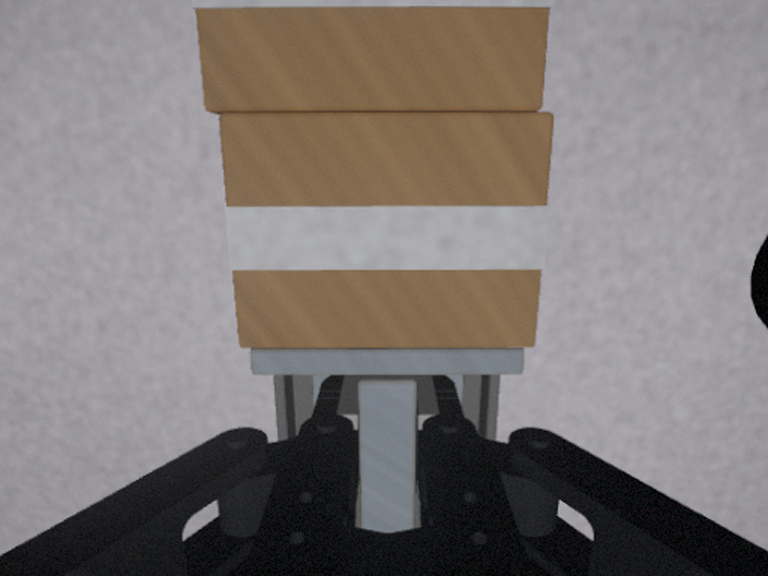

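View pics/s6.png

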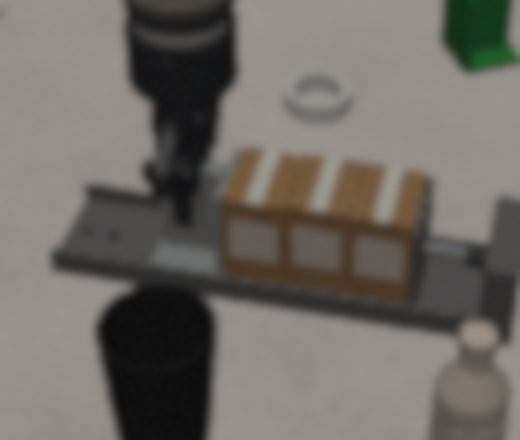

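View pics/d6.png

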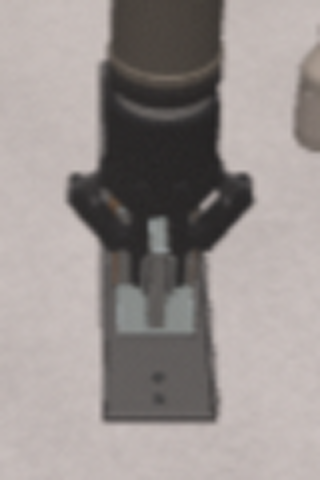

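>>> {"api": "send_rows", "payload": {
  "steps": [
    {"claw": 0, "linear": [0, -2, -0.3], "angular": [0, 0, 0]},
    {"claw": 0, "linear": [0, -2, 0], "angular": [0, 0, 0]},
    {"claw": 0, "linear": [0, -2, 0], "angular": [0, 0, 0]},
    {"claw": 0, "linear": [0, -2, 0], "angular": [0, 0, 0]},
    {"claw": 0, "linear": [0, -1, 0], "angular": [0, 0, 0]}
  ]
}}

```text
time: 16.6
tcp_pos: [0.6216, -0.0659, 0.0604]
tcp_rot: [[0.997, -0.076, -0.0], [-0.076, -0.997, -0.005], [0.0, 0.005, -1.0]]
wrist_force: [-0.4, -8.4, 2.1]
gripper_width: 0.0113
```

```bash
python3 -c "
from plan import *
st();print(arm.observe()['wrist_torque'])"
```

```text
t 16.6 p [621.6 -65.9  60.4] yaw -4.34 tilt [-0.0001 -0.005 ] F [-0.4  -8.41  2.13] w 11.3
[-1.6303535  -0.01997709 -0.06064703]
```

>>> {"api": "send_rows", "payload": {
  "steps": [
    {"claw": 0, "linear": [0, -2, -0.2], "angular": [0, 0, 0]},
    {"claw": 0, "linear": [0, -2, 0], "angular": [0, 0, 0]},
    {"claw": 0, "linear": [0, -2, 0], "angular": [0, 0, 0]},
    {"claw": 0, "linear": [0, -2, 0], "angular": [0, 0, 0]},
    {"claw": 0, "linear": [0, 0, 0], "angular": [0, 0, 0]}
  ]
}}

```text
time: 17.1
tcp_pos: [0.622, -0.0589, 0.0604]
tcp_rot: [[0.997, -0.076, -0.0], [-0.076, -0.997, -0.006], [0.0, 0.006, -1.0]]
wrist_force: [0.2, -9.1, 2.0]
gripper_width: 0.0114
```

```bash
python3 -c "
from plan import *
st();print(arm.observe()['wrist_torque'])"
```

```text
t 17.1 p [622.  -58.9  60.4] yaw -4.38 tilt [-0.0003 -0.0063] F [ 0.18 -9.05  2.02] w 11.4
[-1.68299058 -0.10571399 -0.02780237]
```

>>> {"api": "send_rows", "payload": {
  "steps": [
    {"claw": 0, "linear": [0, -2, -0.1], "angular": [0.002, 0, 0]},
    {"claw": 0, "linear": [0, -2, 0], "angular": [0.002, 0, 0]},
    {"claw": 0, "linear": [0, -2, 0], "angular": [0, 0, 0]},
    {"claw": 0, "linear": [0, -1, 0], "angular": [0, 0, 0]},
    {"claw": 0, "linear": [0, 0, 0], "angular": [0, 0, 0]}
  ]
}}

```text
time: 17.6
tcp_pos: [0.6223, -0.0536, 0.0604]
tcp_rot: [[0.997, -0.077, -0.0], [-0.077, -0.997, -0.005], [0.0, 0.005, -1.0]]
wrist_force: [-0.5, -11.4, 1.2]
gripper_width: 0.0115
```

```bash
python3 -c "
from plan import *
st();print(arm.observe()['wrist_torque'])"
```

```text
t 17.6 p [622.3 -53.6  60.4] yaw -4.44 tilt [-0.0001 -0.0046] F [ -0.46 -11.36   1.17] w 11.5
[-2.16025092 -0.09259995 -0.01167765]
```

Run:
```python
from m import *
from plan import st
c1=cap('scene'); save(c1,'s7.png',4,(180,160,130,110)); np.save('scene7.npy',c1,allow_pickle=True)
st()
a=np.radians(-4.2);c0=np.array([629,-.9]);ux=np.array([np.cos(a),np.sin(a)]); uy=np.array([-np.sin(a),np.cos(a)])
for n in ['scene0','scene7']:
    P=cloud(np.load(n+'.npy',allow_pickle=True).item()).reshape(-1,3)*1000; P=P[~np.isnan(P).any(1)]
    x=(P[:,:2]-c0)@ux; y=(P[:,:2]-c0)@uy; z=P[:,2]
    t=(abs(x)<40)&(abs(z-82)<3.5)&(y>40)&(y<135); print(n,'plate top',t.sum(),np.percentile(y[t],[2,50,98]) if t.sum() else'')
    t=(abs(x)<25)&(abs(z-88.5)<3)&(y<135)&(y>-60); print(' tops',np.percentile(y[t],[.5,99.5]),np.percentile(x[t],[1,99]))
    for s in (0,1,2,3):
        pass
    t=(x>25)&(x<45)&(z>40)&(z<70)&(abs(y)<140); print(' side x',np.median(x[t]),'y',np.percentile(y[t],[.5,99.5]))
```

```text
t 17.65 p [622.3 -53.6  60.4] yaw -4.44 tilt [-0.0001 -0.0045] F [  0.02 -11.51   1.7 ] w 11.3
scene0 plate top 80 [44.983  88.0092 95.2791]
 tops [-7.7054 91.5614] [-24.6662  24.3555]
 side x 27.12437123178308 y [-6.1911 95.0665]
scene7 plate top 79 [ 43.7234  95.4733 118.6678]
 tops [-43.2563 116.1859] [-24.3834  24.425 ]
 side x 27.5736935185301 y [-26.5669 118.4841]
```

View pics/s7.png

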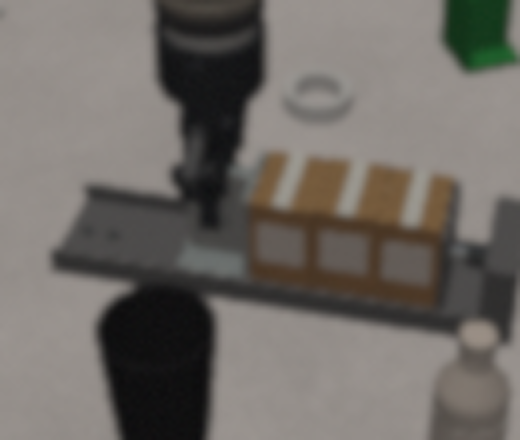

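>>> {"api": "send_rows", "payload": {
  "steps": [
    {"claw": 0, "linear": [0, -1, 0], "angular": [0.002, 0, 0]},
    {"claw": 0, "linear": [0, -1, 0], "angular": [0, 0, 0]},
    {"claw": 0, "linear": [0, 0, 0], "angular": [0, 0, 0]},
    {"claw": 0, "linear": [0, 0, 0], "angular": [0, 0, 0]},
    {"claw": 0, "linear": [0, 0, 0], "angular": [0, 0, 0]}
  ]
}}

```text
time: 18.15
tcp_pos: [0.6223, -0.0523, 0.0603]
tcp_rot: [[0.997, -0.078, -0.0], [-0.078, -0.997, -0.003], [0.0, 0.003, -1.0]]
wrist_force: [1.0, -11.7, 0.9]
gripper_width: 0.0114
```

>>> {"api": "send_rows", "payload": {
  "steps": [
    {"claw": 0, "linear": [0, 0, 0], "angular": [0, 0, 0]},
    {"claw": 0, "linear": [0, 0, 0], "angular": [0, 0, 0]},
    {"claw": 0, "linear": [0, 0, 0], "angular": [0, 0, 0]},
    {"claw": 0, "linear": [0, 0, 0], "angular": [0, 0, 0]},
    {"claw": 0, "linear": [0, 0, 0], "angular": [0, 0, 0]}
  ]
}}

```text
time: 18.65
tcp_pos: [0.6223, -0.0523, 0.0604]
tcp_rot: [[0.997, -0.078, -0.0], [-0.078, -0.997, -0.003], [0.0, 0.003, -1.0]]
wrist_force: [-0.1, -11.9, 0.9]
gripper_width: 0.0111
```

```bash
python3 look.py w8|head -2
python3 - <<'E'
from m import *
c=cap('side'); save(c,'d8.png',4,(225,140,80,120))
c1=cap('scene'); np.save('scene8.npy',c1,allow_pickle=True)
a=np.radians(-4.2);c0=np.array([629,-.9]);ux=np.array([np.cos(a),np.sin(a)]); uy=np.array([-np.sin(a),np.cos(a)])
P=cloud(c1).reshape(-1,3)*1000; P=P[~np.isnan(P).any(1)]
x=(P[:,:2]-c0)@ux; y=(P[:,:2]-c0)@uy; z=P[:,2]
t=(abs(x)<40)&(abs(z-82)<3.5)&(y>40)&(y<135); print('plate',np.percentile(y[t],98))
P=np.load('w8W.npy').reshape(-1,3)*1000
x=(P[:,:2]-[625.8,-.7])@ux; y=(P[:,:2]-[625.8,-.7])@uy; z=P[:,2]
t=(abs(z-89)<2.5)&(abs(x)<34); Q=P[t]; yy=y[t]; xx=x[t]
for lo in np.arange(-25,60,6):
    s=abs(yy-lo)<3
    if s.sum()>50: print(lo,'x edges',np.percentile(xx[s],[1,99]).round(1))
E
```

```text
t 18.7 p [622.3 -52.3  60.3] yaw -4.46 tilt [-0.0001 -0.0035] F [  0.11 -12.06   0.16] w 11.0
table 0.0006900714873070568
plate 120.09512204051529
-25 x edges [-27.   27.3]
-19 x edges [-28.7  29. ]
-13 x edges [-28.9  29.3]
-7 x edges [-29.   29.2]
-1 x edges [-29.4  29.3]
5 x edges [-29.4  29.4]
11 x edges [-29.   29.2]
17 x edges [-28.9  29.1]
23 x edges [-29.4  29. ]
29 x edges [-31.3  26.9]
35 x edges [-31.1  27. ]
41 x edges [-31.3  27.1]
```

View pics/w8.png

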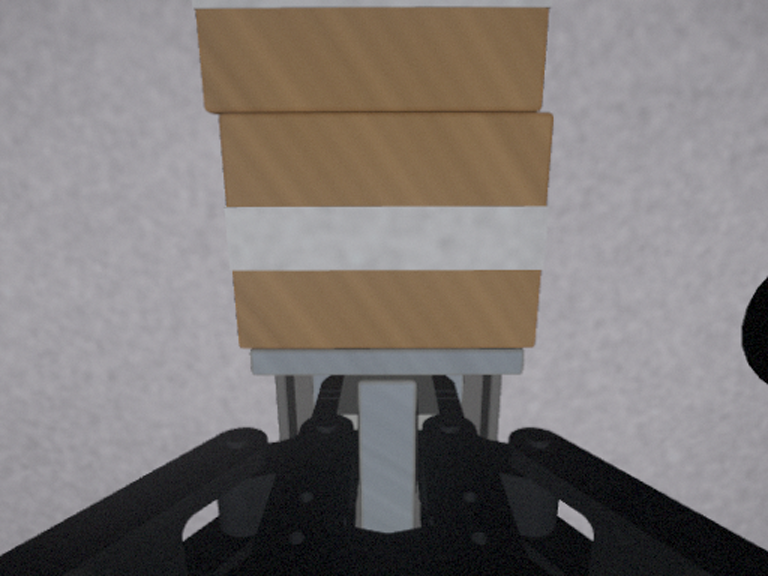

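View pics/d8.png

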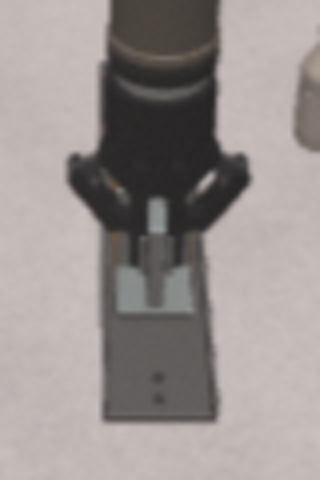

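```bash
python3 -c "
from plan import *
print(arm.hand_in()); st()"
```

```text
the job is handed in; nothing more can be done
None
the job is handed in; nothing more can be done
```

I stood the spare carton in the tray next to the two already there and let go of it. The steel end stop is now foot down on the tray floor, plate towards the row, and the arm is still gripping it and pushing. I handed the job in at about 18.8 s of the 56 s allowed.

Last checks before handing in:
- **Row:** the cartons are closed up and upright. The newest carton is centred between the lips and turned the same way as its neighbour, which sits about 2 mm to one side.
- **Push:** the wrist read about 12 N along the row, steady for half a second. The pusher had moved about 25 mm, which means about 8.7 N in the spring. With the cartons' friction, I estimate about 10 to 11 N reaching the row, the rest being the stop's foot rubbing on the tray. The highest push I read was 12 N.
- **Stop:** it presses on the floor with roughly 2 to 3 N, the tool is tilted by only about 0.2°, and the grip reads 11 mm on the 12 mm web.
- **Other items:** I touched nothing else on the counter, as far as I could tell. I did not make a separate before-and-after check of those items.

One measurement disagreed: the fixed scene camera placed things about 3 mm further out in x than the wrist camera. I used the wrist camera for position, and for the scene camera only the change in the pusher's position.

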